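# Clear the print bed: hang the tools, stack the printed cups, release the next job

### The job

First clear the round black mat: hang the red scraper and the blue spanner that lie on it by their eyes on the slanting pegs of the tool stand, one on each peg. Then move every printed cup from the blue bed onto the mat, all mouth-down, rim on rim in one straight upright tower centred on the mat, with all the wide orange cups below the narrow green ones. Once the tower stands by itself, press the green button on the control box fully down, and leave the other things on the table where they are.

Things in the scene. Friction and masses are not known exactly. Their poses are not given: they have to be found in the camera images.
- wide0: wide orange printed cup, standing mouth-down on the blue bed at the start (may be absent): 64 mm across at the mouth, tapering to 60 mm at the closed end, 40 mm tall, wall 4 mm, 45 g. Origin: centre of the mouth plane; +z from the mouth to the closed end (straight up while mouth-down)
- wide1: wide orange printed cup, standing mouth-down on the blue bed at the start (may be absent): 64 mm across at the mouth, tapering to 60 mm at the closed end, 40 mm tall, wall 4 mm, 45 g. Origin: centre of the mouth plane; +z from the mouth to the closed end (straight up while mouth-down)
- wide2: wide orange printed cup, standing mouth-down on the blue bed at the start (may be absent): 64 mm across at the mouth, tapering to 60 mm at the closed end, 40 mm tall, wall 4 mm, 45 g. Origin: centre of the mouth plane; +z from the mouth to the closed end (straight up while mouth-down)
- narrow0: narrow green printed cup, standing mouth-down on the blue bed at the start (may be absent): 52 mm across at the mouth, tapering to 48 mm at the closed end, 36 mm tall, wall 4 mm, 30 g. Origin: centre of the mouth plane; +z from the mouth to the closed end (straight up while mouth-down)
- narrow1: narrow green printed cup, standing mouth-down on the blue bed at the start (may be absent): 52 mm across at the mouth, tapering to 48 mm at the closed end, 36 mm tall, wall 4 mm, 30 g. Origin: centre of the mouth plane; +z from the mouth to the closed end (straight up while mouth-down)
- narrow2: narrow green printed cup, standing mouth-down on the blue bed at the start (may be absent): 52 mm across at the mouth, tapering to 48 mm at the closed end, 36 mm tall, wall 4 mm, 30 g. Origin: centre of the mouth plane; +z from the mouth to the closed end (straight up while mouth-down)
- bed: build plate lying on the table, blue top, 220 mm (its x) by 320 mm (its y), 8 mm thick, fixed; origin at the centre of its underside. The cups start on it about 105 mm apart; the empty places can serve as parking
- mat_top (a point): centre of the top of the round black stacking mat, 140 mm across and 6 mm thick, fixed to the table; the two tools lie across it at the start
- scraper: print scraper lying flat on the mat: red handle 85 mm long (x), 22 mm wide (y), 14 mm thick (z), flat steel blade 36 mm wide at -x, a flat eye (38 by 36 mm, 8 mm thick) with a 20 mm through hole along z at +x; 165 mm long in all, 60 g, balanced about its handle's middle. Origin: under the middle of the handle, on its lower face; mid-thickness lies at z = 7 mm. Its eye points roughly away from the robot; the spanner lies beside it, about 70 mm from middle to middle
- spanner: nozzle spanner lying flat on the mat: blue handle and eye of exactly the scraper's shape and sizes, a forked steel jaw 30 mm wide at -x; 60 g, same origin and axes as the scraper
- scraper_eye (a point): centre of the scraper's hole, 60 mm from the origin along the scraper's +x and 7 mm up its z
- spanner_eye (a point): centre of the spanner's hole, placed likewise
- stand: tool stand, fixed: foot plate (110 mm in x by 150 mm), a central post 24 mm wide, and a level crossbar on top of it 16 mm thick (x), 150 mm wide (y) and 35 mm high with its top at 211 mm; from the crossbar two straight yellow pegs 110 mm apart, each 7 mm in diameter, leaving it at a height of 200 mm and slanting 45 degrees upward in the direction of the stand's -x (roughly towards the robot); some 45 mm of each peg stand free. Origin: on the table under the post
- peg_a (a point): point on the axis of the peg on the stand's +y side, 30 mm up from its root; the peg's tip is 28 mm further up along its axis
- peg_b (a point): the same point of the peg on the stand's -y side
- go_top (a point): centre of the top of the green push button (28 mm across) on the black control box (100 by 130 mm, 45 mm tall, fixed)
- go (a joint): travel of the green button in m: 0 up, 0.006 fully down, springs back; fully down takes about 4 N, pressed downward
- cutter: red-handled flush cutter, lying, bystander; origin near its middle
- bearing_a: small steel bearing, 22 mm across, lying, bystander; origin at its centre, underside
- bearing_b: another such bearing, bystander
- hex_key: steel hex key, 88 mm long, lying, bystander
- glue_stick: yellow glue stick, 90 mm long, lying, bystander

How it is judged:
By the outcome, as a careful person would: the job done as asked, in the order asked, and still so for the second after the job is handed in, with the robot touching nothing.
Of wide0, wide1, wide2, narrow0, narrow1, narrow2 only 4 to 6 are there at a start; the rules pass over those that are not, and their reading is None.
At some moment in a run one of narrow0, narrow1, narrow2 may be knocked a few centimetres aside while the robot is not near it.
Once in a run the grip may slacken for a moment while it holds something.
It also fails if it takes over 210 s, if anything falls off the work surface, if the arm or the gripper's body presses on something with over 40 N, if the wrist force passes 120 N, or if a joint passes its speed limit or range.

### The arm

A 7-joint arm with a two-finger parallel gripper is mounted at the origin on the work surface. World frame = base frame: x ahead of the robot, y to its left, z up, the work surface at z = 0. Lengths are in m, angles in rad, forces in N, time in s.
With the tool pointing down it reaches from about 0.425 to 0.925 m from the base axis. Payload 6.8 kg.
Tool frame: the origin (TCP) lies at the very end of the fingers, on their centre line; the grasp point (between the pads) lies bot.grip_point_offset behind it (bot.grip_point_offset is the distance from the TCP to the grasp point, in m); z points along the fingers, y is the line along which they close (so a half turn about z gives the same grasp; the last joint's range is limited). The gripper opens to 85 mm and grips with 20 to 120 N. Pads are 22 mm wide; open, the fingers measure 114 mm over their backs; the gripper's body (76 mm by 85 mm) begins 54 mm behind the grasp point. The pads swing forward as they close: fully open they stand 13 mm farther back than shut.
Start: joints at [-1.229, 0.477, 0.022, 1.555, -0.011, 1.109, -0.083], TCP at [0.293, 0.608, 0.231] pointing down, gripper open.
Joint ranges: [-2.96, 2.96], [-0.34, 2.1], [-1.41, 1.46], [0.24, 2.44], [-1.37, 4.51], [0.17, 1.92], [-2.96, 2.96]. Speed limits (rad/s): [2.39, 2.39, 3.14, 3.14, 3.14, 3.14, 3.14].

### API

Orientations are given as a unit quaternion [w, x, y, z].
In Python, from station import bot, imaging gives the robot as it stands. The module is installed in compiled form; this text tells all that it offers.
- The arm moves only by the tool carry_out, never from a script. Its argument "targets" is one flat list of numbers, 5 for each row, row after row: the closure in counts, from 0 (fully open) to 255 (shut), then the shift along the world's x, y, z in mm, then the turn about the world's z in degrees. A call has 1 to 20 rows; each row shifts and turns the commanded pose from where the row before left it; what a row does not reach is not made up. A row lasts 1/10 s, in which the tool goes at most 50 mm and 8.59 degrees, less where a joint would pass 70% of its speed; a pose out of reach is approached as far as the arm can. A call is refused whole if a number of a shift passes 50 or a number of a turn 8.59, either way. A call with a gripper value outside its range is refused whole. The fingers move at their own pace and stop on an object; "newtons" is the grip in N (left out, the last holds). Time passes only in rows, so rows that do not move let the fingers close. It gives the time, the measured TCP pose, the force, the opening and the grip force at its end, in the units of the state.
- bot.get_obs(): the state, without advancing time (a new reading comes with each control period).
- imaging.read_camera(name): name is "scene" or "top"; returns a dict with "frame" (420x560x3 uint8, red, green, blue), "fov_y" (degrees; the focal length in pixels is half the picture's height over the tangent of half this angle, whatever the lens; pixels are square), "cx", "cy" (the principal point, pixels), "pose" (4x4, takes a point from camera to world coordinates). Camera axes: x right, y up, looking along -z (the intrinsics and any distortion apply to the point x, -y, -z); pixel columns grow to the right and rows downward; lengths in m; the calibration is good to about 2 mm. A picture is of the moment at which its call begins. There is no depth.
- bot.hand_in(): hands the job in; it is judged then, once.
The state is a dict: "t": time; "q": joint angles; "joint_vel": joint speeds; "joint_torque": joint torques, N m; "eef_pos": TCP position; "tool_rot": TCP orientation; "contact_force": force on the tool from outside, world axes, zero at the start; "torque": the same for the moment, N m; "gripper_width": opening from 0.0 (shut) to 1.0 (fully open); "grasp_force": force on a finger pad.
Only numpy, scipy, OpenCV 4.12 (cv2) and the standard library are available. Lean on these libraries where they do the work, as an engineer would, in place of code of your own. Each camera call takes 0.05 s, during which the arm holds its last target. There are 200 camera calls.

## Working session

There is one attempt and no reset: what is moved stays moved. The work goes in short steps, Python scripts to look and compute and a tool call to move; the robot and the scene stay as the last step left them, time stands still between calls to the robot, and variables do not carry over. Pictures are saved under pics/ and viewed, at most 14 in all, crops included, and the job is handed in when it is done.

Besides the shell and the picture viewer there is one more tool, called as name(argument=value, ...) on one line, values as JSON. carry_out: Moves the arm, as the interface text tells. Its arguments: {"type":"object","properties":{"targets":{"type":"array","items":{"type":"number"}},"newtons":{"type":"number"}},"required":["targets"]}

```bash
mkdir -p pics; cat > h.py <<'E'
import numpy as np, cv2
from station import bot, imaging
def cam(n,save=None):
    c=imaging.read_camera(n)
    if save: cv2.imwrite('pics/%s.png'%save,c['frame'][:,:,::-1])
    return c
def ray(c,u,v):
    f=c['frame'].shape[0]/2/np.tan(np.radians(c['fov_y'])/2)
    d=np.array([(u-c['cx'])/f,-(v-c['cy'])/f,-1.])
    P=np.array(c['pose']); return P[:3,3],P[:3,:3]@d
def onz(c,u,v,z):
    o,d=ray(c,u,v); return o+d*(z-o[2])/d[2]
def proj(c,p):
    f=c['frame'].shape[0]/2/np.tan(np.radians(c['fov_y'])/2)
    P=np.array(c['pose']); q=P[:3,:3].T@(np.array(p)-P[:3,3])
    return np.array([c['cx']+f*q[0]/-q[2], c['cy']-f*q[1]/-q[2]])
def tri(c1,p1,c2,p2):
    o1,d1=ray(c1,*p1);o2,d2=ray(c2,*p2)
    A=np.stack([d1,-d2],1);s=np.linalg.lstsq(A,o2-o1,rcond=None)[0]
    a,b=o1+d1*s[0],o2+d2*s[1]; return (a+b)/2,np.linalg.norm(a-b)
E
python3 - <<'E'
from h import *
for n in('top','scene'):
    c=cam(n,n+'0'); print(n,{k:c[k] for k in c if k!='frame'})
print(bot.get_obs(),bot.grip_point_offset)
E
```

```text
top {'fov_y': 47.97240488251694, 'cx': 285.30392490506244, 'cy': 207.1816312707992, 'pose': array([[ 0.0171809 ,  0.99173173, -0.12717305,  0.4361738 ],
       [-0.99984604,  0.01749492,  0.00135254,  0.01059131],
       [ 0.00356624,  0.12713023,  0.99187962,  1.06433568],
       [ 0.        ,  0.        ,  0.        ,  1.        ]])}
scene {'fov_y': 55.338263445622914, 'cx': 282.4996565039873, 'cy': 204.18375242926254, 'pose': array([[ 0.48562368, -0.61148314,  0.62470634,  1.10003185],
       [ 0.87394369,  0.35579511, -0.33110764, -0.25121333],
       [-0.01980072,  0.70675187,  0.70718436,  0.72788172],
       [ 0.        ,  0.        ,  0.        ,  1.        ]])}
{'t': 0.1, 'q': array([-1.22909259,  0.47770654,  0.02234274,  1.55632435, -0.0115223 ,
        1.10929735, -0.08311035]), 'joint_vel': array([-0.00087974, -0.0014124 , -0.00190909, -0.0013089 , -0.00043914,
        0.00073945,  0.00064444]), 'joint_torque': array([ 4.11111701e-03, -5.97756958e+01,  1.61319271e+00, -2.81953830e+01,
        1.27567790e-02,  4.99005691e-03, -1.49694836e-05]), 'eef_pos': array([0.29325955, 0.60739049, 0.23044216]), 'tool_rot': array([-1.32056276e-04,  2.23010662e-01,  9.74815674e-01, -7.92964934e-04]), 'contact_force': array([-0.60809316, -0.07336768,  0.49855819]), 'torque': array([ 0.00924317, -0.00480931,  0.0237498 ]), 'grasp_force': 0.0, 'gripper_width': 0.9971762416958463} 0.0187
```

View pics/top0.png

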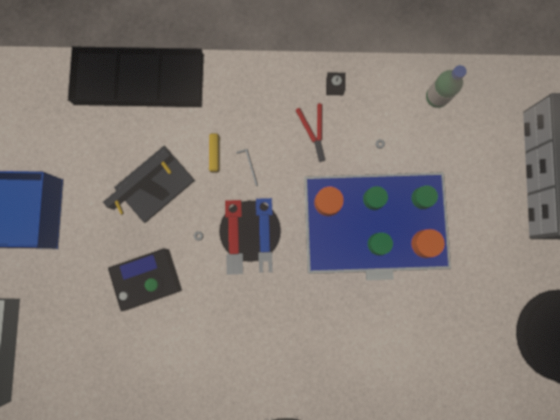

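View pics/scene0.png

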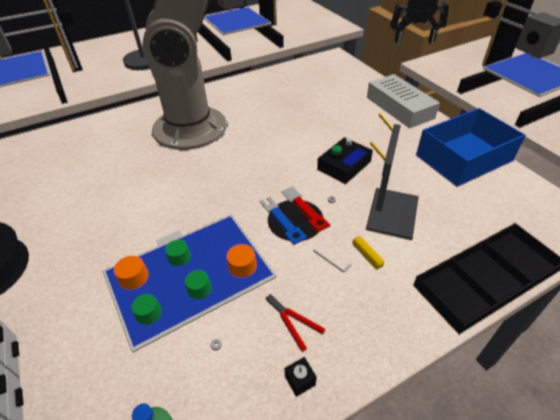

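```bash
cat >> h.py <<'E'
def blobs(c,lo,hi,amin=40,roi=None):
    h=cv2.cvtColor(c['frame'],cv2.COLOR_RGB2HSV)
    m=cv2.inRange(h,np.array(lo),np.array(hi))
    n,l,s,ce=cv2.connectedComponentsWithStats(m)
    out=[]
    for i in range(1,n):
        if s[i,4]>=amin and (roi is None or (roi[0]<ce[i][0]<roi[2] and roi[1]<ce[i][1]<roi[3])): out.append((ce[i],s[i,4],l==i))
    return out
GREEN=((45,80,30),(85,255,255));ORANGE=((5,120,90),(18,255,255));RED=((170,120,60),(180,255,255))
E
python3 - <<'E'
from h import *
t=cam('top');s=cam('scene')
def crop(c,b,n,k):
    x0,y0,x1,y1=b; cv2.imwrite('pics/%s.png'%n,cv2.resize(c['frame'][y0:y1,x0:x1,::-1],None,fx=k,fy=k,interpolation=cv2.INTER_CUBIC))
a=t['frame'][140:310,95:285];b=s['frame'][95:250,250:430]
A=cv2.resize(a,(400,358),interpolation=cv2.INTER_CUBIC);B=cv2.resize(b,(400,344),interpolation=cv2.INTER_CUBIC)
im=np.zeros((358,800,3),np.uint8);im[:,:400]=A;im[:344,400:]=B
cv2.imwrite('pics/c1.png',im[:,:,::-1])
for n,c in(('t',t),('s',s)):
  h=cv2.cvtColor(c['frame'],cv2.COLOR_RGB2HSV)
  for nm,lo,hi,am in(('G',*GREEN,40),('O',*ORANGE,40),('R1',(0,120,60),(5,255,255),20),('R2',*RED,20),('Y',(18,120,80),(34,255,255),8),('B',(100,120,40),(130,255,255),100)):
    for ce,ar,m in blobs(c,lo,hi,am): 
        q=cv2.minAreaRect(np.argwhere(m)[:,::-1].astype(np.float32)); print(n,nm,ce.round(1),ar,np.round(q[0],1),np.round(q[1],1),round(q[2],1))
E
```

```text
t G [375.2 197.4] 407 [375.  197.5] [20.5 23.3] 45.0
t G [424.3 196.4] 427 [424. 196.] [20. 24.] 90.0
t G [380.  243.4] 412 [380.2 243.2] [21.9 22.6] 45.0
t G [150.6 284.4] 119 [150.5 284.5] [11. 11.] 90.0
t O [328.4 200.6] 589 [328.5 200.5] [26.4 27.3] 26.6
t O [427.7 243. ] 676 [427.5 243. ] [26. 31.] 90.0
t R1 [311.8 123.6] 247 [308.5 122. ] [36. 23.] 90.0
t R1 [233.  225.8] 555 [233. 227.] [52. 16.] 90.0
t Y [213.2 152.4] 318 [213. 152.] [36.  8.] 90.0
t Y [165.6 167.1] 52 [165.7 167.4] [13.  4.] 54.5
t Y [117.9 206. ] 39 [118. 207.] [13.3  3.5] 69.4
t B [ 19.9 210.5] 2858 [ 21.5 209. ] [74. 43.] 90.0
t B [372.6 224.2] 8574 [376.7 222.1] [ 89.  134.5] 88.0
t B [263.8 225.5] 431 [264. 225.] [50. 14.] 90.0
s G [336.6 149.4] 102 [336.5 149. ] [10. 11.] 90.0
s G [177.4 252.4] 487 [177.5 252.1] [25.3 21.8] 71.6
s G [197.7 284.2] 559 [197.8 284.2] [27.5 23.4] 71.6
s G [146.2 308.9] 649 [146.4 308.8] [28.6 25.9] 63.4
s G [160.3 414.2] 170 [161.5 413.5] [19. 11.] -0.0
s O [382.6  12.1] 166 [382.   11.3] [23.2  8.3] 28.6
s O [462.7  24.4] 343 [463.4  23.9] [ 7.2 55.8] 75.1
s O [418.5  30.
[... 325 characters left out ...]
7.] [14.  0.] -90.0
s Y [496.8  23.4] 64 [496.8  23.4] [ 1.7 49.6] 19.8
s Y [63.5 45.7] 81 [64.2 47.4] [46.6  2. ] 66.8
s Y [385.7 121.3] 50 [385.7 121.3] [19.8  2.3] 50.2
s Y [377.9 150.3] 59 [377.8 150.2] [21.4  2.6] 48.8
s Y [368.2 252. ] 434 [368. 252.] [38.2 11.3] 45.0
s B [236.3  19.3] 892 [236.5  18.5] [20.8 58.8] 77.0
s B [21.4 67.2] 1047 [20.7 66.9] [23.4 47.5] 77.0
s B [529.2  72.1] 1686 [526.   69.1] [73.2 32.1] 25.3
s B [468.7 145.4] 5153 [470.1 143.7] [ 64.5 105.1] 65.2
s B [353.7 156.9] 262 [353.8 156.8] [11.8 24.8] 50.2
s B [287.9 225.9] 531 [286.5 226. ] [44.5 16.3] 45.0
s B [186.3 279.1] 7403 [185.2 275.4] [ 78.7 155.6] 63.4
s B [142.4 412.5] 277 [142.  411.5] [15. 20.] 90.0
```

View pics/c1.png

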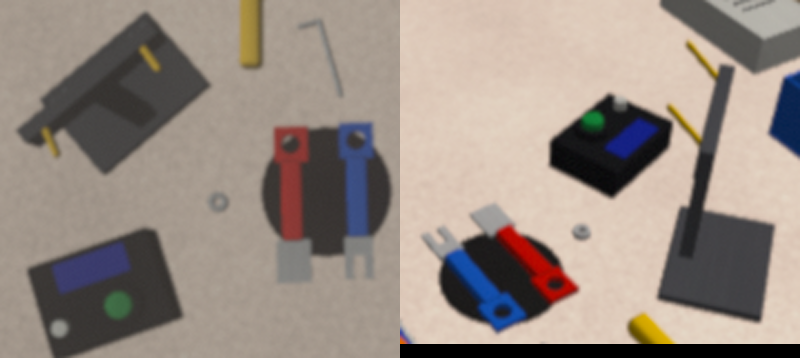

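```bash
cat >> h.py <<'E'
def cupc(c,ce,wide,z0):
    r0,r1,h=(.032,.030,.040) if wide else (.026,.024,.036)
    p=onz(c,*ce,z0+h)
    th=np.linspace(0,2*np.pi,60,endpoint=False)
    for _ in range(4):
        pts=[proj(c,[p[0]+r*np.cos(a),p[1]+r*np.sin(a),z]) for r,z in((r0,z0),(r1,z0+h)) for a in th]
        M=cv2.moments(cv2.convexHull(np.array(pts,np.float32)))
        pc=np.array([M['m10'],M['m01']])/M['m00']
        p=p+onz(c,*ce,z0)-onz(c,*pc,z0)
    return p[:2]
def cups(cs=None,z0=.008):
    res={}
    for n in('top','scene'):
        c=cam(n); roi=(290,150,470,280) if n=='top' else (60,200,280,345)
        for k,col,w in(('N',GREEN,0),('W',ORANGE,1)):
            res[n+k]=np.array([cupc(c,b[0],w,z0) for b in blobs(c,*col,150,roi)])
    return res
E
python3 - <<'E'
from h import *
t=cam('top');s=cam('scene')
for k,v in cups().items(): print(k,v.round(4).tolist())
for n,c in(('t',t),('s',s)):
  R=[b for b in blobs(c,(0,110,50),(7,255,255),100) if 200<b[0][0]<335 and 190<b[0][1]<250][0]
  B=[b for b in blobs(c,(100,110,40),(130,255,255),100) if 250<b[0][0]<300 and 190<b[0][1]<250][0]
  for nm,b in(('scr',R),('spa',B)):
    m=b[2].astype(np.uint8); P=np.argwhere(m)[:,::-1]
    W=np.array([onz(c,*p,.0185)[:2] for p in P]); mu=W.mean(0)
    w,V=np.linalg.eigh(np.cov((W-mu).T)); d=V[:,1]*np.sign(V[0,1]); e=np.array([-d[1],d[0]])
    x=(W-mu)@d; y=(W-mu)@e
    # hole: dark in filled contour
    cs,_=cv2.findContours(m,cv2.RETR_CCOMP,cv2.CHAIN_APPROX_NONE)
    cs,hi=cv2.findContours(m,cv2.RETR_CCOMP,cv2.CHAIN_APPROX_NONE)
    holes=[(cv2.contourArea(q),onz(c,*q.reshape(-1,2).mean(0),.017)[:2].round(4)) for q,h in zip(cs,hi[0]) if h[3]>=0]
    lo,hiq=x.min(),x.max(); org=mu+d*((lo+hiq)/2-.01825)
    print(n,nm,'mu',mu.round(4),'yaw',np.degrees(np.arctan2(d[1],d[0])).round(1),'len',(hiq-lo).round(4),'org',org.round(4),'eye',(org+.06*d).round(4),holes)
# pegs
E_={}
for n,c,rois in(('t',t,[(100,190,135,220),(150,150,180,180)]),('s',s,[(365,135,392,165),(374,105,400,135)])):
  for nm,roi in zip('ab',rois):
    b=blobs(c,(16,80,50),(36,255,255),8,roi)
    P=np.vstack([np.argwhere(q[2])[:,::-1] for q in b]).astype(float); mu=P.mean(0); V=np.linalg.svd(P-mu)[2][0]; V*=np.sign(V[1]); x=(P-mu)@V
    E_[n+nm]=(mu+V*x.min(),mu+V*x.max()); print(n,nm,np.round(E_[n+nm],1).tolist())
for nm in 'ab':
  for i,j,l in((0,1,'root/tip'),(1,0,'tip?')):
    print(nm,l,tri(t,E_['t'+nm][i],s,E_['s'+nm][j]))
b=blobs(t,*GREEN,60,(130,260,170,300))[0][0];g=blobs(s,*GREEN,60,(320,130,350,160))[0][0]
print('btn',tri(t,b,s,g),onz(t,*b,.05),onz(s,*g,.05))
for n,c,roi in(('t',t,(200,180,300,280)),('s',s,(255,185,340,250))):
  h=cv2.cvtColor(c['frame'],cv2.COLOR_RGB2HSV); m=np.zeros(h.shape[:2],np.uint8)
  x0,y0,x1,y1=roi; sub=h[y0:y1,x0:x1]; mm=((sub[:,:,2]<75)).astype(np.uint8)
  if n=='t': mm=cv2.inRange(sub,np.array((0,0,0)),np.array((180,110,80)))
  P=np.argwhere(mm>0)[:,::-1]+[x0,y0]; W=np.array([onz(c,*p,.006)[:2] for p in P],np.float32)
  hull=cv2.minEnclosingCircle(W); print(n,'mat',hull,len(W))
E
```

```text
topN [[0.5952, -0.1907], [0.5993, -0.3003], [0.493, -0.201]]
topW [[0.5861, -0.0867], [0.4955, -0.3051]]
sceneN [[0.4935, -0.1982], [0.5954, -0.1885], [0.599, -0.2981]]
sceneW [[0.586, -0.0843], [0.4953, -0.3026]]
t scr mu [0.5267 0.1243] yaw 1.3 len 0.116 org [0.506  0.1238] eye [0.566  0.1252] [(64.0, array([0.5675, 0.128 ]))]
t spa mu [0.5305 0.0564] yaw 2.9 len 0.1139 org [0.5125 0.0555] eye [0.5725 0.0586] [(90.0, array([0.5724, 0.0571]))]
s scr mu [0.5381 0.124 ] yaw 2.1 len 0.1242 org [0.5119 0.1231] eye [0.5719 0.1253] [(2.0, array([0.5725, 0.1342])), (9.0, array([0.5719, 0.1274]))]
s spa mu [0.5427 0.0567] yaw 3.1 len 0.1236 org [0.5179 0.0553] eye [0.5778 0.0586] [(13.0, array([0.5773, 0.0578]))]
t a [[115.4, 200.3], [121.5, 213.8]]
t b [[161.5, 161.4], [170.0, 173.0]]
s a [[370.4, 141.6], [385.3, 158.9]]
s b [[378.7, 113.2], [392.6, 129.5]]
a root/tip (array([0.55709297, 0.3369104 , 0.12238451]), np.float64(0.03104719304212508))
a tip? (array([0.52600814, 0.30891819, 0.16389259]), np.float64(0.030202142452100886))
b root/tip (array([0.62135339, 0.23500628, 0.27077218]), np.float64(0.027017336604593368))
b tip? (array([0.59622511, 0.21345212, 0.30050047]), np.float64(0.03031819644011815))
btn (array([0.39715962, 0.29155098, 0.05759444]), np.float64(0.003224047696902627)) [0.39613763 0.29217121 0.05      ] [0.38956274 0.29939819 0.05      ]
t mat ((0.5184341073036194, 0.08825106173753738), 0.06745196878910065) 1626
s mat ((0.5230412483215332, 0.08869080245494843), 0.06755702197551727) 912
```

```bash
cat >> h.py <<'E'
def pegs(t,s):
  E_={}
  for n,c,rois in(('t',t,[(100,190,135,220),(150,150,180,180)]),('s',s,[(374,105,400,135),(365,135,392,165)])):
   for nm,roi in zip('ab',rois):
    b=blobs(c,(16,80,50),(36,255,255),8,roi)
    P=np.vstack([np.argwhere(q[2])[:,::-1] for q in b]).astype(float); mu=P.mean(0); V=np.linalg.svd(P-mu)[2][0]; V*=np.sign(V[1]); x=(P-mu)@V
    E_[n+nm]=(mu+V*(x.min()-.3),mu+V*(x.max()+.3))
  return E_
E
python3 - <<'E'
from h import *
t=cam('top');s=cam('scene'); E=pegs(t,s); P={}
for nm in 'ab':
    # top: lower end (index1) = tip; scene: upper end (0) = tip
    P[nm]=[tri(t,E['t'+nm][0],s,E['s'+nm][1]),tri(t,E['t'+nm][1],s,E['s'+nm][0])]
    r,p=P[nm][0],P[nm][1]; d=p[0]-r[0]; print(nm,'root',r[0].round(4),r[1].round(4),'tip',p[0].round(4),p[1].round(4),'len',np.linalg.norm(d).round(4),'dir',(d/np.linalg.norm(d)).round(3))
dt=P['a'][1][0]-P['b'][1][0]; print('sep tip',np.linalg.norm(dt),dt, 'root',P['a'][0][0]-P['b'][0][0])
print('yaw of stand y', np.degrees(np.arctan2(dt[1],dt[0])))
# top-only estimate with known heights
for nm in 'ab': print(nm,'top@241',onz(t,*E['t'+nm][1],.241),'top@tri root.209',onz(t,*E['t'+nm][0],.209),'scene tip@241',onz(s,*E['s'+nm][0],.241))
E
```

```text
a root [0.5547 0.3231 0.2037] 0.0014 tip [0.5262 0.2981 0.2397] 0.0026 len 0.0522 dir [-0.545 -0.478  0.689]
b root [0.6289 0.2417 0.2041] 0.0008 tip [0.6003 0.2168 0.2394] 0.0039 len 0.0518 dir [-0.553 -0.482  0.68 ]
sep tip 0.11002823747971642 [-0.07406211  0.08136908  0.00030111] root [-0.07425657  0.08136861 -0.0004499 ]
yaw of stand y 132.30845228580557
a top@241 [0.5253864  0.29648175 0.241     ] top@tri root.209 [0.55356132 0.32051628 0.209     ] scene tip@241 [0.52791531 0.29812009 0.241     ]
b top@241 [0.59887498 0.21458175 0.241     ] top@tri root.209 [0.62760809 0.24004564 0.209     ] scene tip@241 [0.60230025 0.21736385 0.241     ]
```

carry_out(targets=[120,10,-40.3,0,2.3,120,10,-40.3,0,2.3,120,10,-40.3,0,2.3,120,10,-40.3,0,2.3,120,10,-40.3,0,2.3,120,10,-40.3,0,2.3,120,26,-40.3,0,2.3,120,26,-40.3,0,2.3,120,26,-40.3,-10,2.3,120,26,-40.3,-20,2.3,120,26,-40.3,-20,2.3,120,26,-40.3,-20,2.3,120,0,0,-20,0,120,0,0,-20,0,120,0,0,0,0], newtons=60)

```text
t: 2.0
eef_pos: [0.505, 0.1279, 0.1215]
tool_rot: [-0.002, -0.016, 1.0, -0.001]
contact_force: [-0.1, -0.4, 0.1]
gripper_width: 0.53
grasp_force: 0.0
```

carry_out(targets=[120,4,-4,-20,0,120,0,0,-30,0,120,0,0,-30,0,120,0,0,-18,0,120,0,0,-12,0,120,0,0,0,0,120,0,0,0,0])

```text
t: 2.7
eef_pos: [0.5112, 0.1253, 0.0145]
tool_rot: [0.001, -0.016, 1.0, 0.0]
contact_force: [-0.3, -0.1, 1.2]
gripper_width: 0.534
grasp_force: 0.0
```

```bash
python3 - <<'E'
from h import *
t=cam('top');s=cam('scene')
im=np.hstack([cv2.resize(t['frame'][150:300,180:330],(400,400)),cv2.resize(s['frame'][150:270,240:360],(400,400))])
cv2.imwrite('pics/c2.png',im[:,:,::-1]); print(bot.get_obs()['eef_pos'],bot.get_obs()['contact_force'])
E
```

```text
[0.51151807 0.1252388  0.01482229] [ 0.60263062 -0.12457538  1.0148991 ]
```

View pics/c2.png

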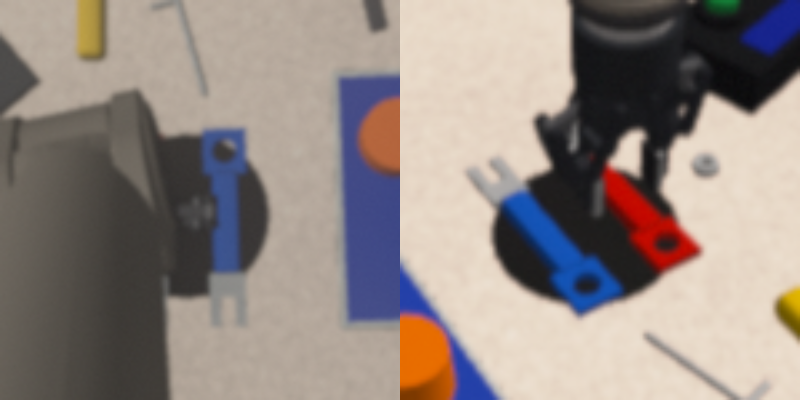

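carry_out(targets=[120,-2,-1,-5,0,120,0,0,0,0,200,0,0,0,0,255,0,0,0,0,255,0,0,0,0,255,0,0,0,0,255,0,0,0,0,255,0,0,0,0,255,0,0,10,0,255,0,0,20,0,255,0,0,20,0,255,0,0,0,0])

```text
t: 4.0
eef_pos: [0.5103, 0.1243, 0.0612]
tool_rot: [0.002, -0.016, 1.0, 0.001]
contact_force: [0.3, 0.6, -1.1]
gripper_width: 0.242
grasp_force: 58.7
```

carry_out(targets=[255,0,0,40,0,255,0,0,40,0,255,-5,14,40,5,255,-5,15,40,5,255,-5,15,37,5,255,-5,15,0,5,255,-5,15,0,5,255,-6,15,0,5,255,-6,15,0,5,255,-6,15,0,5.5,255,0,0,0,0,255,0,0,0,0,255,0,0,0,0])

```text
t: 5.3
eef_pos: [0.4659, 0.2416, 0.2553]
tool_rot: [-0.0, -0.359, 0.933, -0.0]
contact_force: [1.2, 0.6, -0.6]
gripper_width: 0.237
grasp_force: 58.9
```

```bash
python3 - <<'E'
from h import *
t=cam('top');s=cam('scene')
im=np.hstack([cv2.resize(t['frame'][120:270,80:230],(400,400)),cv2.resize(s['frame'][70:190,310:430],(400,400),interpolation=cv2.INTER_CUBIC)])
cv2.imwrite('pics/c3.png',im[:,:,::-1]); o=bot.get_obs();print(o['eef_pos'],o['tool_rot'],o['grasp_force'],o['gripper_width'])
E
```

```text
[0.46593583 0.24178328 0.2554948 ] [-7.86685290e-05 -3.59759540e-01  9.33045032e-01 -1.88282660e-04] 58.94148766994476 0.23326845458020903
```

View pics/c3.png

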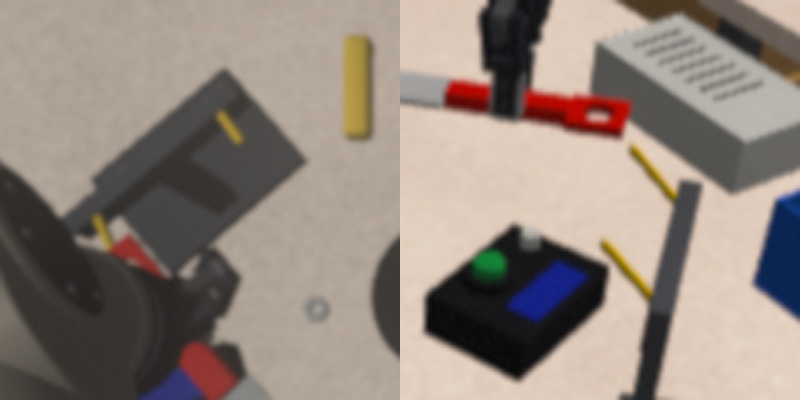

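```bash
cat >> h.py <<'E'
def eye(c,col,roi,z):
    h=cv2.cvtColor(c['frame'],cv2.COLOR_RGB2HSV); x0,y0,x1,y1=roi
    m=np.zeros(h.shape[:2],np.uint8); m[y0:y1,x0:x1]=cv2.inRange(h,np.array(col[0]),np.array(col[1]))[y0:y1,x0:x1]
    cs,hi=cv2.findContours(m,cv2.RETR_CCOMP,cv2.CHAIN_APPROX_NONE)
    b=[(cv2.contourArea(q),q) for q,k in zip(cs,hi[0]) if k[3]>=0]
    a,q=max(b,key=lambda t:t[0]); u=q.reshape(-1,2); u=(u.min(0)+u.max(0))/2
    return u,onz(c,*u,z)
E
python3 - <<'E'
from h import *
s=cam('scene');o=bot.get_obs();p=o['eef_pos']
u,e=eye(s,((0,100,50),(8,255,255)),(355,85,410,125),p[2]+.0035)
print(u,e,'rel',e[:2]-p[:2], 'along',(e[:2]-p[:2])@[.74,.673],'lat',(e[:2]-p[:2])@[-.673,.74])
print('line@z', onz(s,379.6,114.7,.241))
E
```

```text
[369.  104.5] [0.5116758 0.2814541 0.2589959] rel [0.04579024 0.03949767] along 0.060466712189534366 lat -0.0015885578278576522
line@z [0.53449616 0.29576969 0.241     ]
```

carry_out(targets=[255,2.5,4,0,0,255,0,0,0,0,255,3.7,3.4,-5,0,255,3.7,3.4,-5,0,255,3.7,3.4,-5,0,255,3.7,3.4,-5,0,255,0,0,0,0,255,0,0,0,0])

```text
t: 6.25
eef_pos: [0.4828, 0.2604, 0.2353]
tool_rot: [-0.0, -0.361, 0.933, -0.0]
contact_force: [0.5, 0.7, -1.7]
gripper_width: 0.234
grasp_force: 59.0
```

```bash
python3 - <<'E'
from h import *
t=cam('top');s=cam('scene')
im=np.hstack([cv2.resize(t['frame'][150:250,80:180],(400,400),interpolation=cv2.INTER_CUBIC),cv2.resize(s['frame'][85:145,350:410],(400,400),interpolation=cv2.INTER_CUBIC)])
cv2.imwrite('pics/c4.png',im[:,:,::-1]); o=bot.get_obs();print(o['eef_pos'],o['tool_rot'],o['contact_force'],o['torque'])
E
```

```text
[0.48281557 0.2603503  0.2356854 ] [-1.00391951e-05 -3.61020620e-01  9.32557833e-01 -2.26937712e-05] [-0.36296606  0.21765556 -0.80761898] [ 0.02061287 -0.06096629 -0.01214564]
```

View pics/c4.png

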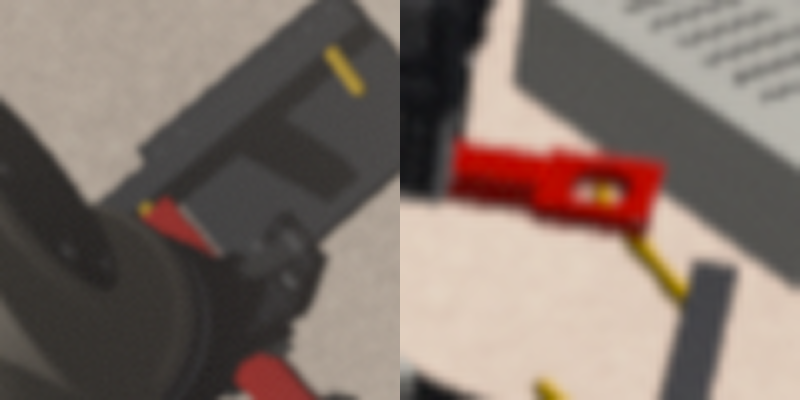

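carry_out(targets=[255,3.7,3.4,-5,0,255,3.7,3.4,-5,0,255,3.7,3.4,-5,0,255,0,0,0,0,255,0,0,0,0])

```text
t: 6.85
eef_pos: [0.4939, 0.2707, 0.2202]
tool_rot: [-0.0, -0.361, 0.933, -0.0]
contact_force: [0.2, 0.3, -0.3]
gripper_width: 0.238
grasp_force: 59.0
```

```bash
python3 - <<'E'
from h import *
s=cam('scene')
cv2.imwrite('pics/c5.png',cv2.resize(s['frame'][85:145,350:410],(400,400),interpolation=cv2.INTER_CUBIC)[:,:,::-1])
E
```

```text
(no output)
```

View pics/c5.png

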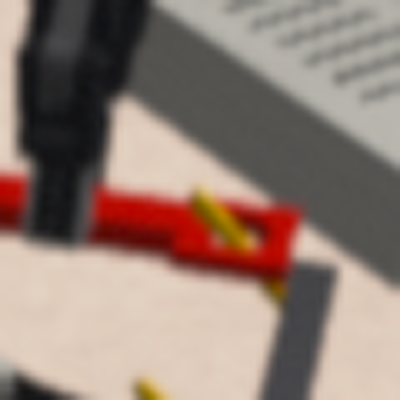

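carry_out(targets=[200,0,0,0,0,120,0,0,0,0,110,0,0,0,0,110,0,0,0,0,110,0,0,0,0,110,0,0,0,0,110,-5,-5,10,0,110,-5,-5,30,0,110,0,0,30,0,110,0,0,0,0,110,0,0,0,0])

```text
t: 8.0
eef_pos: [0.4841, 0.2606, 0.2918]
tool_rot: [0.001, -0.361, 0.933, 0.0]
contact_force: [-0.4, -0.3, -0.7]
gripper_width: 0.571
grasp_force: 0.0
```

```bash
python3 - <<'E'
from h import *
t=cam('top');s=cam('scene')
im=np.hstack([cv2.resize(t['frame'][140:290,90:290],(400,300),interpolation=cv2.INTER_CUBIC),cv2.resize(s['frame'][75:225,250:450],(400,300),interpolation=cv2.INTER_CUBIC)])
cv2.imwrite('pics/c6.png',im[:,:,::-1])
for n,c in(('t',t),('s',s)):
  for b in blobs(c,(100,110,40),(130,255,255),100):
    if 250<b[0][0]<300 and 190<b[0][1]<250:
      P=np.argwhere(b[2])[:,::-1]; W=np.array([onz(c,*p,.0185)[:2] for p in P]); print(n,W.mean(0))
E
```

```text
t [0.53032191 0.05656977]
s [0.54252694 0.05654545]
```

View pics/c6.png

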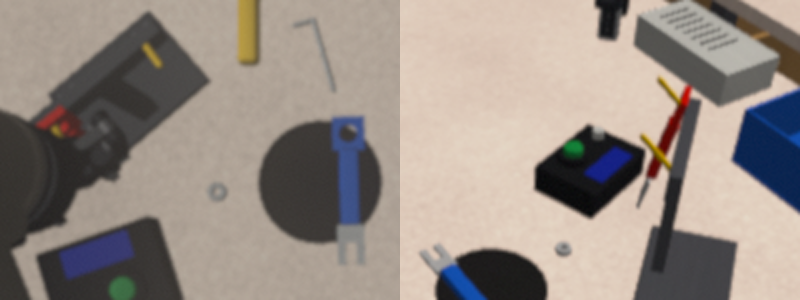

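carry_out(targets=[120,-10,-15,0,-3.9,120,0,-25,0,-3.9,120,0,-25,0,-3.9,120,0,-25,0,-3.9,120,7,-25,-10,-3.9,120,7,-25,-30,-3.9,120,7,-25,-40,-3.9,120,7,-20,-40,-3.9,120,7,-20,-40,-4,120,7,0,-40,-4,120,0,0,-30,0,120,0,0,0,0,120,0,0,0,0])

```text
t: 9.4
eef_pos: [0.5158, 0.0543, 0.0605]
tool_rot: [-0.001, -0.026, 1.0, -0.0]
contact_force: [1.2, -1.0, -0.4]
gripper_width: 0.526
grasp_force: 0.0
```

carry_out(targets=[120,0,1,-20,0,120,0,0,-20,0,120,0,0,-11,0,120,0,0,0,0,200,0,0,0,0,255,0,0,0,0,255,0,0,0,0,255,0,0,0,0,255,0,0,0,0,255,0,0,10,0,255,0,0,20,0,255,0,0,20,0,255,0,0,0,0])

```text
t: 10.7
eef_pos: [0.5181, 0.0569, 0.0628]
tool_rot: [0.003, -0.027, 1.0, 0.001]
contact_force: [1.2, -0.2, -0.8]
gripper_width: 0.236
grasp_force: 58.9
```

carry_out(targets=[255,0,0,40,0,255,0,0,40,0,255,2,13,40,4.9,255,3,13,40,4.9,255,3,13,38,4.9,255,3,13,0,4.9,255,3,13,0,4.9,255,3,13,0,4.9,255,3,13,0,4.9,255,3,14,0,4.9,255,0,0,0,0,255,0,0,0,0,255,0,0,0,0])

```text
t: 12.0
eef_pos: [0.5388, 0.1604, 0.2575]
tool_rot: [-0.0, -0.36, 0.933, -0.0]
contact_force: [0.5, -0.2, -2.2]
gripper_width: 0.236
grasp_force: 59.1
```

```bash
python3 - <<'E'
from h import *
s=cam('scene');o=bot.get_obs();p=o['eef_pos'];print(p,o['tool_rot'])
cv2.imwrite('pics/c7.png',cv2.resize(s['frame'][90:180,330:420],(400,400),interpolation=cv2.INTER_CUBIC)[:,:,::-1])
try:
  u,e=eye(s,((100,110,40),(130,255,255)),(355,100,405,160),p[2]+.0035)
  print(u,e,'rel',e[:2]-p[:2], 'along',(e[:2]-p[:2])@[.74,.673],'lat',(e[:2]-p[:2])@[-.673,.74])
except Exception as x: print(x)
E
```

```text
[0.53881994 0.16051986 0.25752623] [-1.72459005e-04 -3.59814047e-01  9.33024000e-01 -1.91595387e-04]
max() iterable argument is empty
```

View pics/c7.png

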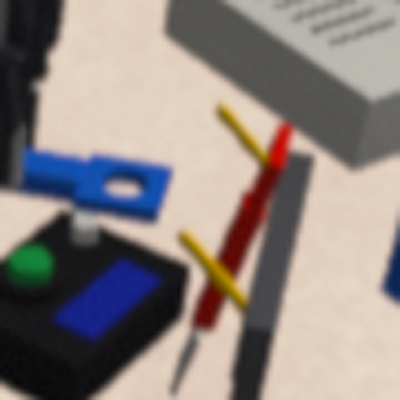

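```bash
python3 - <<'E'
from h import *
s=cam('scene');p=bot.get_obs()['eef_pos']
e=onz(s,358.3,131.4,p[2]+.0035);print(e,e-p,'along',(e[:2]-p[:2])@[.74,.673],'lat',(e[:2]-p[:2])@[-.673,.74])
print('axis scene',onz(s,371.2,143.3,.240)[:2]+np.array([-.74,-.673])*(e[2]-.240),'axis tri',np.array([.6159,.2305])-np.array([.74,.673])*(e[2]-.22))
E
```

```text
[0.58404043 0.19846349 0.26111066] [0.04517943 0.03784264 0.0035    ] along 0.0589008793270873 lat -0.0024022012759411376
axis scene [0.59170098 0.20195517] axis tri [0.58547811 0.20283253]
```

carry_out(targets=[255,2,4,0,0,255,0,0,0,0,255,3.7,3.4,-5,0,255,3.7,3.4,-5,0,255,3.7,3.4,-5,0,255,3.7,3.4,-5,0,255,1.5,1.4,-2,0,255,0,0,0,0,255,0,0,0,0])

```text
t: 13.0
eef_pos: [0.5581, 0.1812, 0.236]
tool_rot: [0.001, -0.361, 0.933, 0.0]
contact_force: [4.0, 3.1, 0.0]
gripper_width: 0.236
grasp_force: 59.2
```

```bash
python3 - <<'E'
from h import *
s=cam('scene')
cv2.imwrite('pics/c8.png',cv2.resize(s['frame'][110:170,345:405],(400,400),interpolation=cv2.INTER_CUBIC)[:,:,::-1])
E
```

```text
(no output)
```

View pics/c8.png

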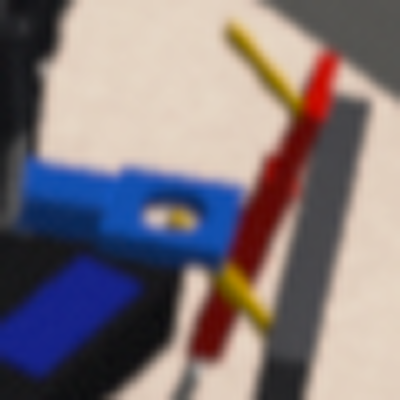

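carry_out(targets=[255,1.1,1,0,0,255,0,0,0,0,255,0,0,0,0])

```text
t: 13.35
eef_pos: [0.5583, 0.1815, 0.2357]
tool_rot: [0.0, -0.361, 0.933, -0.0]
contact_force: [2.0, 0.6, 1.7]
gripper_width: 0.233
grasp_force: 59.3
```

Force fell; continue along the peg.

carry_out(targets=[255,3.7,3.4,-5,0,255,3.7,3.4,-5,0,255,3.7,3.4,-5,0,255,0,0,0,0,255,0,0,0,0])

```text
t: 13.85
eef_pos: [0.5699, 0.1927, 0.22]
tool_rot: [0.0, -0.361, 0.932, 0.0]
contact_force: [4.1, 2.4, 0.3]
gripper_width: 0.235
grasp_force: 59.2
```

```bash
python3 - <<'E'
from h import *
s=cam('scene');o=bot.get_obs();print(o['contact_force'],o['torque'])
cv2.imwrite('pics/c9.png',cv2.resize(s['frame'][110:170,345:405],(400,400),interpolation=cv2.INTER_CUBIC)[:,:,::-1])
E
```

```text
[2.90717903 2.41453973 0.7821755 ] [ 0.51731669 -0.88562977 -0.0286513 ]
```

View pics/c9.png

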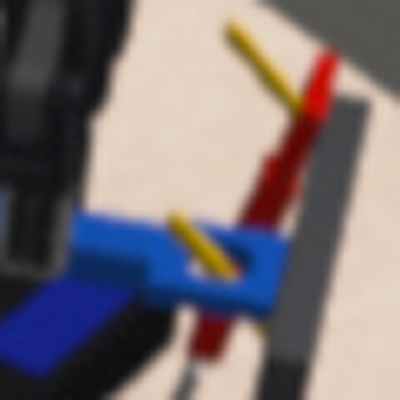

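carry_out(targets=[200,0,0,0,0,120,0,0,0,0,110,0,0,0,0,110,0,0,0,0,110,0,0,0,0,110,0,0,0,0,110,-5,-5,10,0,110,-5,-5,30,0,110,0,0,30,0,60,-5,-20,0,0,0,-10,-40,0,0,0,-10,-40,0,0,0,-10,-40,0,0,0,0,-40,0,0,0,0,-40,0,0,0,0,0,0,0])

```text
t: 15.5
eef_pos: [0.5231, -0.0457, 0.2911]
tool_rot: [-0.0, -0.356, 0.934, -0.001]
contact_force: [0.1, 0.3, 0.6]
gripper_width: 1.003
grasp_force: 0.0
```

```bash
python3 - <<'E'
from h import *
t=cam('top');s=cam('scene')
for k,v in cups().items(): print(k,v.round(4).tolist())
for b in blobs(s,(100,110,40),(130,255,255),30,(330,100,420,220)): print('blue',b[0],b[1],np.argwhere(b[2]).min(0),np.argwhere(b[2]).max(0))
for n,c,roi in(('t',t,(200,180,300,280)),('s',s,(245,180,345,260))):
  h=cv2.cvtColor(c['frame'],cv2.COLOR_RGB2HSV); x0,y0,x1,y1=roi
  m=np.zeros(h.shape[:2],np.uint8); m[y0:y1,x0:x1]=(h[y0:y1,x0:x1,2]<75)
  n_,l,st,ce=cv2.connectedComponentsWithStats(m); i=1+st[1:,4].argmax()
  cc,_=cv2.findContours((l==i).astype(np.uint8),cv2.RETR_EXTERNAL,cv2.CHAIN_APPROX_NONE)
  W=np.array([onz(c,*p,.006)[:2] for p in cc[0].reshape(-1,2)],np.float32)
  print(n,'mat',st[i],onz(c,*ce[i],.006),cv2.minEnclosingCircle(W))
im=np.hstack([cv2.resize(t['frame'][140:290,90:490],(400,150)),cv2.resize(s['frame'][75:225,250:450],(400,300),interpolation=cv2.INTER_CUBIC)[:150]])
cv2.imwrite('pics/c10.png',cv2.resize(s['frame'][75:225,250:450],(600,450),interpolation=cv2.INTER_CUBIC)[:,:,::-1])
E
```

```text
topN [[0.5994, -0.3003]]
topW [[0.4955, -0.305]]
sceneN [[0.4935, -0.1982], [0.5955, -0.1884], [0.5989, -0.2981]]
sceneW [[0.5861, -0.0843], [0.4953, -0.3026]]
blue [353.77205882 156.86764706] 272 [147 342] [166 366]
blue [376.7472119  169.39776952] 269 [146 365] [192 388]
t mat [ 221  202   59   59 2726] [0.51748551 0.08812591 0.006     ] ((0.5181689262390137, 0.08788037300109863), 0.06684938073158264)
s mat [ 268  200   55   41 1735] [0.52587096 0.08720549 0.006     ] ((0.5228683948516846, 0.0884917676448822), 0.06757025420665741)
```

View pics/c10.png

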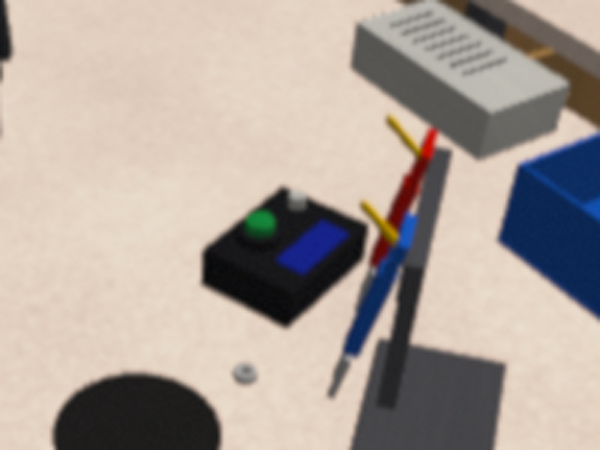

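carry_out(targets=[0,21,-13,-30,0,0,21,-13,-40,0,0,21,-14,-40,0,0,0,0,-40,0,0,0,0,-40,0,0,0,0,0,0,0,0,0,0,0], newtons=20)

```text
t: 16.4
eef_pos: [0.5875, -0.0769, 0.1008]
tool_rot: [-0.0, -0.362, 0.932, 0.0]
contact_force: [-0.0, -0.5, 0.2]
gripper_width: 0.999
grasp_force: 0.0
```

carry_out(targets=[0,-1.5,-9,-25,0,0,0,0,-30,0,0,0,0,-20,0,0,0,0,-10,0,0,0,0,0,0,0,0,0,0,0])

```text
t: 17.0
eef_pos: [0.5875, -0.087, 0.0175]
tool_rot: [0.001, -0.361, 0.932, -0.001]
contact_force: [0.5, 0.2, 0.1]
gripper_width: 1.004
grasp_force: 0.0
```

carry_out(targets=[255,0,0,0,0,255,0,0,0,0,255,0,0,0,0,255,0,0,0,0,255,0,0,0,0,0,0,0,0,0,0,0,0,0,0,0,0,0,0,0,0,0,0,0,-7.5,0,0,0,0,-7.5,0,0,0,0,-7.5,0,0,0,0,-7.5,0,0,0,0,-7.5,0,0,0,0,-7.5,0,0,0,0,-7.5,0,0,0,0,-7.5,0,0,0,0,-7.5,0,0,0,0,-7.5,0,0,0,0,-7.5,0,0,0,0,-7.5])

```text
t: 19.0
eef_pos: [0.5859, -0.087, 0.0155]
tool_rot: [-0.0, 0.406, 0.914, 0.0]
contact_force: [-0.4, 0.7, -0.1]
gripper_width: 1.001
grasp_force: 0.0
```

carry_out(targets=[0,0,0,0,0,255,0,0,0,0,255,0,0,0,0,255,0,0,0,0,255,0,0,0,0,255,0,0,0,0,255,0,0,0,0], newtons=40)

```text
t: 19.7
eef_pos: [0.5861, -0.0872, 0.016]
tool_rot: [0.0, 0.404, 0.915, 0.0]
contact_force: [-3.1, 0.3, 5.6]
gripper_width: 0.701
grasp_force: 43.3
```

carry_out(targets=[255,0,0,15,0,255,0,0,35,0,255,-8,22,10,0,255,-10,26,0,0,255,-12,31,0,0,255,-12,32,0,0,255,-12,32,0,0,255,-12,32,0,0,255,0,0,0,0,255,0,0,0,0,255,0,0,0,0])

```text
t: 20.8
eef_pos: [0.5205, 0.0868, 0.0761]
tool_rot: [0.001, 0.405, 0.914, 0.0]
contact_force: [0.4, -0.4, 0.6]
gripper_width: 0.691
grasp_force: 43.5
```

carry_out(targets=[255,-0.5,1.3,-20,0,255,0,0,-20,0,255,0,0,-12,0,255,0,0,-5,0,255,0,0,-3,0,255,0,0,-2,0,255,0,0,0,0,255,0,0,0,0])

```text
t: 21.6
eef_pos: [0.5199, 0.0892, 0.014]
tool_rot: [0.0, 0.404, 0.915, 0.0]
contact_force: [-0.1, -0.3, -0.0]
gripper_width: 0.697
grasp_force: 43.5
```

carry_out(targets=[255,0,-0.5,-1.5,0,255,0,0,0,0,255,0,0,0,0])

```text
t: 21.9
eef_pos: [0.5199, 0.0892, 0.0138]
tool_rot: [-0.0, 0.404, 0.915, 0.001]
contact_force: [-4.9, 0.7, 20.1]
gripper_width: 0.695
grasp_force: 46.1
```

carry_out(targets=[200,0,0,1,0,0,0,0,0,0,0,0,0,0,0,0,0,0,0,0,0,0,0,20,0,0,0,0,40,0,0,0,-20,30,0,0,-2,-40,0,0,0,-2,-40,0,0,0,-2,-40,0,0,0,-3,-40,0,0,0,-3,-40,0,0,0,-3,-40,0,0,0,-3,-40,0,0,0,-3,-40,0,0,0,-3,-33,0,0,0,0,-20,0,0,0,0,0,0,0,0,0,0,0,0])

```text
t: 23.8
eef_pos: [0.4951, -0.3041, 0.1027]
tool_rot: [-0.0, 0.404, 0.915, 0.0]
contact_force: [0.7, 1.3, 0.5]
gripper_width: 0.998
grasp_force: 0.0
```

```bash
cat >> h.py <<'E'
def tower(z0,wide):
    for n in('top','scene'):
        c=cam(n); roi=(200,130,290,280) if n=='top' else (245,90,345,260)
        for b in blobs(c,*(ORANGE if wide else GREEN),150,roi): print('tower',n,b[1],cupc(c,b[0],wide,z0).round(4))
E
python3 - <<'E'
from h import *
for k,v in cups().items(): print(k,v.round(4).tolist())
tower(.006,1); print(bot.get_obs()['eef_pos'])
E
```

```text
topN [[0.5952, -0.1907], [0.599, -0.3004], [0.4931, -0.2007]]
topW [[0.495, -0.3047]]
sceneN [[0.4935, -0.1982], [0.5955, -0.1885], [0.5989, -0.2981]]
sceneW [[0.4953, -0.3026]]
tower top 664 [0.5217 0.0888]
tower scene 673 [0.5221 0.0898]
[ 0.49583924 -0.30269432  0.10282223]
```

carry_out(targets=[0,0,-1,-27,0,0,0,0,-30,0,0,0,0,-20,0,0,0,0,-10,0,0,0,0,0,0,255,0,0,0,0,255,0,0,0,0,255,0,0,0,0,255,0,0,0,0,255,0,0,0,0,0,0,0,0,0,0,0,0,0,0,0,0,0,0,0], newtons=20)

```text
t: 25.3
eef_pos: [0.4956, -0.3054, 0.0163]
tool_rot: [0.0, 0.404, 0.915, -0.0]
contact_force: [-0.2, -0.0, 0.2]
gripper_width: 0.998
grasp_force: 0.0
```

carry_out(targets=[0,0,0,0,7.5,0,0,0,0,7.5,0,0,0,0,7.5,0,0,0,0,7.5,0,0,0,0,7.5,0,0,0,0,7.5,0,0,0,0,7.5,0,0,0,0,7.5,0,0,0,0,7.5,0,0,0,0,7.5,0,0,0,0,7.5,0,0,0,0,7.5,0,0,0,0,0,255,0,0,0,0,255,0,0,0,0,255,0,0,0,0,255,0,0,0,0,255,0,0,0,0,255,0,0,0,0], newtons=40)

```text
t: 27.2
eef_pos: [0.4954, -0.3055, 0.0167]
tool_rot: [-0.0, -0.36, 0.933, -0.0]
contact_force: [-1.5, -0.5, 6.0]
gripper_width: 0.707
grasp_force: 42.6
```

carry_out(targets=[255,0,0,15,0,255,0,0,35,0,255,0,15,40,0,255,2,30,5,0,255,2,38,0,0,255,2,38,0,0,255,2,38,0,0,255,2,38,0,0,255,3,38,0,0,255,3,38,0,0,255,3,38,0,0,255,3,38,0,0,255,2.5,28,0,0,255,0,17.7,0,0,255,0,0,0,0,255,0,0,0,0,255,0,0,0,0,255,0,0,0,0])

```text
t: 29.0
eef_pos: [0.5199, 0.0878, 0.1112]
tool_rot: [-0.0, -0.36, 0.933, -0.0]
contact_force: [0.3, 0.0, -0.2]
gripper_width: 0.704
grasp_force: 43.8
```

```bash
python3 -c "
from h import *
o=bot.get_obs();print(o['eef_pos'],o['gripper_width'],o['grasp_force'])"
```

```text
[0.51992351 0.08783782 0.11122089] 0.7044741380330801 43.83057246595854
```

carry_out(targets=[255,0,1.4,-20,0,255,0,0,-20,0,255,0,0,-10,0,255,0,0,-4,0,255,0,0,0,0,255,0,0,0,0])

```text
t: 29.6
eef_pos: [0.5205, 0.0906, 0.0577]
tool_rot: [0.0, -0.361, 0.933, -0.0]
contact_force: [-0.4, 0.1, 0.2]
gripper_width: 0.706
grasp_force: 43.8
```

carry_out(targets=[255,-0.6,-1.4,-1,0,255,0,0,-1,0,255,0,0,-1,0,255,0,0,-0.5,0,255,0,0,0,0,255,0,0,0,0])

```text
t: 30.2
eef_pos: [0.5197, 0.0894, 0.0547]
tool_rot: [0.0, -0.361, 0.933, 0.0]
contact_force: [-2.7, -1.4, 11.0]
gripper_width: 0.707
grasp_force: 45.1
```

carry_out(targets=[200,0,0,0.5,0,0,0,0,0,0,0,0,0,0,0,0,0,0,0,0,0,0,0,20,0,0,0,0,45,0,0,3,-15,0,0,0,7,-33,0,0,0,7,-38,0,0,0,7,-38,0,0,0,7,-38,0,0,0,8,-38,0,0,0,8,-38,0,0,0,8,-38,0,0,0,8,-38,0,0,0,8,-38,0,0,0,8,-26,0,0,0,0,-10.5,0,0,0,0,0,0,0,0,0,0,0,0])

```text
t: 32.2
eef_pos: [0.5981, -0.2974, 0.1186]
tool_rot: [-0.0, -0.362, 0.932, 0.001]
contact_force: [-0.2, 0.5, -0.3]
gripper_width: 1.001
grasp_force: 0.0
```

```bash
python3 - <<'E'
from h import *
for k,v in cups().items(): print(k,v.round(4).tolist())
tower(.046,1); print(bot.get_obs()['eef_pos'])
E
```

```text
topN [[0.5953, -0.1908], [0.6058, -0.2915], [0.4931, -0.2009]]
topW []
sceneN [[0.4935, -0.1982], [0.5955, -0.1885], [0.599, -0.2981]]
sceneW []
tower top 727 [0.521  0.0897]
tower scene 987 [0.539  0.0804]
[ 0.59863598 -0.29723302  0.11911954]
```

carry_out(targets=[0,0.5,-2,-33,0,0,0,0,-40,0,0,0,0,-20,0,0,0,0,-10,0,0,0,0,0,0,255,0,0,0,0,255,0,0,0,0,255,0,0,0,0,255,0,0,0,0,255,0,0,0,0,255,0,0,0,0,0,0,0,0,0,0,0,0,0,0,0,0,0,0,0,0,0,0,0,0], newtons=20)

```text
t: 33.9
eef_pos: [0.5988, -0.3012, 0.0161]
tool_rot: [-0.0, -0.361, 0.933, 0.0]
contact_force: [0.2, -0.3, 0.4]
gripper_width: 1.0
grasp_force: 0.0
```

carry_out(targets=[0,0,0,0,-7.5,0,0,0,0,-7.5,0,0,0,0,-7.5,0,0,0,0,-7.5,0,0,0,0,-7.5,0,0,0,0,-7.5,0,0,0,0,-7.5,0,0,0,0,-7.5,0,0,0,0,-7.5,0,0,0,0,-7.5,0,0,0,0,-7.5,0,0,0,0,-7.5,0,0,0,0,0,255,0,0,0,0,255,0,0,0,0,255,0,0,0,0,255,0,0,0,0,255,0,0,0,0,255,0,0,0,0], newtons=40)

```text
t: 35.8
eef_pos: [0.599, -0.3014, 0.0166]
tool_rot: [0.0, 0.404, 0.915, 0.0]
contact_force: [-1.2, 1.3, 5.8]
gripper_width: 0.568
grasp_force: 41.5
```

carry_out(targets=[255,0,0,15,0,255,0,0,40,0,255,0,10,40,0,255,-3,20,39,0,255,-7,35,0,0,255,-7,38,0,0,255,-7,38,0,0,255,-7,38,0,0,255,-8,38,0,0,255,-8,38,0,0,255,-8,38,0,0,255,-8,38,0,0,255,-8,30,0,0,255,-8,20,0,0,255,0,9.6,0,0,255,0,0,0,0,255,0,0,0,0,255,0,0,0,0,255,0,0,0,0])

```text
t: 37.7
eef_pos: [0.5201, 0.088, 0.1502]
tool_rot: [0.0, 0.405, 0.914, -0.0]
contact_force: [-0.7, 0.1, -0.5]
gripper_width: 0.565
grasp_force: 41.5
```

carry_out(targets=[255,-0.2,1,-20,0,255,0,0,-20,0,255,0,0,-12,0,255,0,0,0,0,255,0,0,0,0,255,0,0,0,0])

```text
t: 38.3
eef_pos: [0.5203, 0.0903, 0.0989]
tool_rot: [0.001, 0.404, 0.915, 0.0]
contact_force: [0.6, -0.2, 0.2]
gripper_width: 0.564
grasp_force: 41.5
```

carry_out(targets=[255,-0.5,-1,-2,0,255,0,0,-1,0,255,0,0,-1,0,255,0,0,-0.8,0,255,0,0,0,0,255,0,0,0,0])

```text
t: 38.9
eef_pos: [0.5196, 0.0894, 0.0947]
tool_rot: [-0.0, 0.404, 0.915, 0.001]
contact_force: [-5.4, -0.6, 16.3]
gripper_width: 0.57
grasp_force: 43.3
```

carry_out(targets=[200,0,0,0.8,0,60,0,0,0,0,0,0,0,0,0,0,0,0,0,0,0,0,0,20,0,0,0,0,45,0,0,5,-15,5,0,0,8,-32,0,0,0,9,-36,0,0,0,9,-36,0,0,0,9,-36,0,0,0,9,-36,0,0,0,9,-36,0,0,0,9,-30,0,0,0,9,-22,0,0,0,0,0,0,0,0,0,0,-20,0,0,0,0,-30,0,0,0,0,0,0])

```text
t: 40.8
eef_pos: [0.5924, -0.1876, 0.1102]
tool_rot: [-0.004, 0.404, 0.915, -0.0]
contact_force: [-0.4, 1.6, 0.1]
gripper_width: 1.001
grasp_force: 0.0
```

```bash
python3 - <<'E'
from h import *
for k,v in cups().items(): print(k,v.round(4).tolist())
tower(.086,0); print(bot.get_obs()['eef_pos'])
E
```

```text
topN []
topW []
sceneN [[0.4949, -0.1975], [0.5955, -0.1885]]
sceneW []
tower top 400 [0.5211 0.0886]
tower scene 421 [0.5206 0.0905]
[ 0.59578667 -0.18972965  0.11530048]
```

carry_out(targets=[0,0,0,-30,0,0,0,0,-40,0,0,0,0,-20,0,0,0,0,-9,0,0,0,0,0,0,255,0,0,0,0,255,0,0,0,0,255,0,0,0,0,255,0,0,0,0,255,0,0,0,0,255,0,0,0,0,0,0,0,0,0,0,0,0,0,0,0,0,0,0,0,0,0,0,0,0], newtons=20)

```text
t: 42.5
eef_pos: [0.595, -0.1895, 0.015]
tool_rot: [-0.0, 0.404, 0.915, -0.0]
contact_force: [0.8, 0.4, 0.6]
gripper_width: 1.002
grasp_force: 0.0
```

carry_out(targets=[0,0,0,0,7.5,0,0,0,0,7.5,0,0,0,0,7.5,0,0,0,0,7.5,0,0,0,0,7.5,0,0,0,0,7.5,0,0,0,0,7.5,0,0,0,0,7.5,0,0,0,0,7.5,0,0,0,0,7.5,0,0,0,0,7.5,0,0,0,0,7.5,0,0,0,0,0,255,0,0,0,0,255,0,0,0,0,255,0,0,0,0,255,0,0,0,0,255,0,0,0,0,255,0,0,0,0], newtons=40)

```text
t: 44.4
eef_pos: [0.5952, -0.1895, 0.0155]
tool_rot: [-0.0, -0.361, 0.933, -0.0]
contact_force: [-2.0, 0.5, 4.7]
gripper_width: 0.579
grasp_force: 41.1
```

carry_out(targets=[255,0,0,15,0,255,0,0,40,0,255,0,0,45,0,255,-3,15,45,0,255,-9,30,25,0,255,-9,34,0,0,255,-9,34,0,0,255,-9,34,0,0,255,-9,34,0,0,255,-9,34,0,0,255,-9,30,0,0,255,-9,22,0,0,255,0,11.7,0,0,255,0,0,0,0,255,0,0,0,0,255,0,0,0,0,255,0,0,0,0])

```text
t: 46.1
eef_pos: [0.5205, 0.0877, 0.1851]
tool_rot: [-0.0, -0.36, 0.933, -0.0]
contact_force: [-0.1, -0.1, -0.0]
gripper_width: 0.571
grasp_force: 41.6
```

carry_out(targets=[255,-0.6,1,-20,0,255,0,0,-20,0,255,0,0,-11,0,255,0,0,0,0,255,0,0,0,0,255,0,0,0,0])

```text
t: 46.7
eef_pos: [0.5203, 0.0901, 0.1349]
tool_rot: [0.001, -0.361, 0.933, -0.0]
contact_force: [0.6, -0.1, -0.3]
gripper_width: 0.576
grasp_force: 41.6
```

carry_out(targets=[255,-0.5,-0.8,-3,0,255,0,0,-1,0,255,0,0,-1,0,255,0,0,-0.8,0,255,0,0,0,0,255,0,0,0,0])

```text
t: 47.3
eef_pos: [0.5198, 0.0897, 0.1298]
tool_rot: [0.001, -0.361, 0.933, 0.0]
contact_force: [-2.6, -0.8, 12.5]
gripper_width: 0.577
grasp_force: 42.9
```

carry_out(targets=[200,0,0,0.8,0,60,0,0,0,0,0,0,0,0,0,0,0,0,0,0,0,0,0,20,0,0,0,0,45,0,0,0,-15,5,0,0,-3,-32,0,0,0,-3,-36,0,0,0,-3,-36,0,0,0,-3,-36,0,0,0,-3,-36,0,0,0,-3,-36,0,0,0,-3,-36,0,0,0,-4,-25,-20,0,0,0,0,-40,0,0,0,0,-30,0,0,0,0,0,0,0,0,0,0,0])

```text
t: 49.2
eef_pos: [0.4938, -0.1988, 0.1092]
tool_rot: [-0.001, -0.361, 0.933, 0.0]
contact_force: [1.1, 0.4, 0.9]
gripper_width: 0.999
grasp_force: 0.0
```

```bash
python3 - <<'E'
from h import *
for k,v in cups().items(): print(k,v.round(4).tolist())
tower(.122,0); print(bot.get_obs()['eef_pos'])
E
```

```text
topN [[0.4991, -0.1904]]
topW []
sceneN [[0.4935, -0.1982]]
sceneW []
tower top 458 [0.5214 0.0905]
tower scene 683 [0.5368 0.0816]
[ 0.49524401 -0.19887997  0.11071429]
```

carry_out(targets=[0,-1.2,-0.5,-25,0,0,0,0,-40,0,0,0,0,-20,0,0,0,0,-9,0,0,0,0,0,0,255,0,0,0,0,255,0,0,0,0,255,0,0,0,0,255,0,0,0,0,255,0,0,0,0,255,0,0,0,0,0,0,0,0,0,0,0,0,0,0,0,0,0,0,0,0,0,0,0,0], newtons=20)

```text
t: 50.9
eef_pos: [0.4928, -0.1991, 0.0151]
tool_rot: [-0.0, -0.361, 0.933, 0.0]
contact_force: [0.2, 0.5, 0.1]
gripper_width: 1.0
grasp_force: 0.0
```

carry_out(targets=[0,0,0,0,-7.5,0,0,0,0,-7.5,0,0,0,0,-7.5,0,0,0,0,-7.5,0,0,0,0,-7.5,0,0,0,0,-7.5,0,0,0,0,-7.5,0,0,0,0,-7.5,0,0,0,0,-7.5,0,0,0,0,-7.5,0,0,0,0,-7.5,0,0,0,0,-7.5,0,0,0,0,0,255,0,0,0,0,255,0,0,0,0,255,0,0,0,0,255,0,0,0,0,255,0,0,0,0,255,0,0,0,0], newtons=40)

```text
t: 52.8
eef_pos: [0.4929, -0.1992, 0.0156]
tool_rot: [0.0, 0.404, 0.915, 0.0]
contact_force: [-1.5, 0.9, 5.4]
gripper_width: 0.568
grasp_force: 40.5
```

carry_out(targets=[255,0,0,15,0,255,0,0,40,0,255,0,0,45,0,255,0,0,45,0,255,3,20,40,0,255,3,30,20,0,255,3,34,0,0,255,3,34,0,0,255,3,34,0,0,255,3,34,0,0,255,3,34,0,0,255,3,30,0,0,255,3,22,0,0,255,0,16.4,0,0,255,0,0,0,0,255,0,0,0,0,255,0,0,0,0,255,0,0,0,0])

```text
t: 54.6
eef_pos: [0.5198, 0.0877, 0.2202]
tool_rot: [0.0, 0.405, 0.914, 0.0]
contact_force: [0.4, -0.1, 0.2]
gripper_width: 0.571
grasp_force: 41.8
```

carry_out(targets=[255,-0.2,1,-20,0,255,0,0,-20,0,255,0,0,-10,0,255,0,0,0,0,255,0,0,0,0,255,0,0,0,0])

```text
t: 55.2
eef_pos: [0.5203, 0.0901, 0.1709]
tool_rot: [0.001, 0.404, 0.915, 0.001]
contact_force: [-0.9, -0.7, 0.3]
gripper_width: 0.573
grasp_force: 41.8
```

carry_out(targets=[255,-0.5,-0.7,-3,0,255,0,0,-1,0,255,0,0,-1,0,255,0,0,-0.8,0,255,0,0,0,0,255,0,0,0,0])

```text
t: 55.8
eef_pos: [0.5202, 0.0893, 0.1661]
tool_rot: [0.001, 0.404, 0.915, 0.001]
contact_force: [-3.7, -0.5, 17.2]
gripper_width: 0.57
grasp_force: 43.6
```

carry_out(targets=[200,0,0,0.8,0,60,0,0,0,0,0,0,0,0,0,0,0,0,0,0,0,0,0,20,0,0,0,0,45,0,0,-10,0,10,0,255,-20,15,0,0,255,-23,27,0,0,255,-20,32,0,0,255,-20,32,0,0,255,-15,32,0,0,255,-15,32,0,0,255,0,32,0,0,255,0,0,-40,0,255,0,0,-40,0,255,0,0,-40,0,255,0,0,0,0,255,0,0,0,0])

```text
t: 57.7
eef_pos: [0.3964, 0.291, 0.1204]
tool_rot: [0.0, 0.405, 0.915, -0.001]
contact_force: [0.5, -0.3, 0.8]
gripper_width: -0.0
grasp_force: 0.0
```

```bash
python3 - <<'E'
from h import *
tower(.158,0); print(bot.get_obs()['eef_pos'])
t=cam('top');s=cam('scene')
im=np.hstack([cv2.resize(t['frame'][140:300,100:300],(400,320),interpolation=cv2.INTER_CUBIC),cv2.resize(s['frame'][85:245,220:420],(400,320),interpolation=cv2.INTER_CUBIC)])
cv2.imwrite('pics/c11.png',im[:,:,::-1])
E
```

```text
tower top 499 [0.5219 0.0894]
tower scene 966 [0.5533 0.0715]
[0.397415   0.29223637 0.1219614 ]
```

View pics/c11.png

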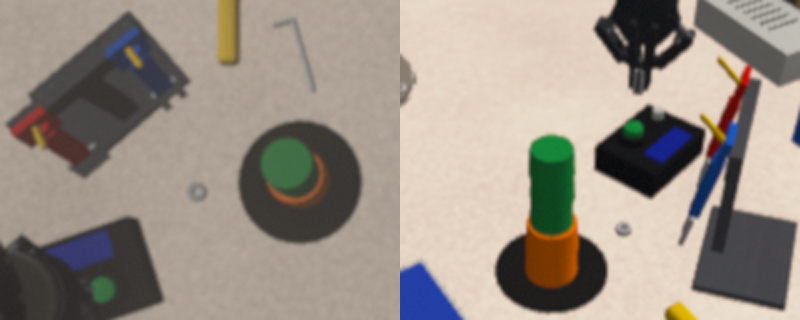

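carry_out(targets=[255,0,0,-25,0,255,0,0,-20,0,255,0,0,-10,0,255,0,0,-5,0,255,0,0,0,0,255,0,0,0,0])

```text
t: 58.5
eef_pos: [0.3962, 0.292, 0.0612]
tool_rot: [-0.0, 0.404, 0.915, 0.001]
contact_force: [-2.5, -0.1, 4.0]
gripper_width: -0.004
grasp_force: 1.9
```

carry_out(targets=[255,0,0,-2,0,255,0,0,-2,0,255,0,0,0,0,255,0,0,0,0])

```text
t: 58.9
eef_pos: [0.3965, 0.2923, 0.0601]
tool_rot: [-0.002, 0.405, 0.914, 0.002]
contact_force: [-13.9, -7.5, 54.3]
gripper_width: 0.002
grasp_force: 26.5
```

carry_out(targets=[255,0,0,4,0,255,0,0,0,0,255,0,0,0,0])

```text
t: 59.2
eef_pos: [0.3968, 0.2922, 0.0611]
tool_rot: [0.0, 0.404, 0.915, 0.001]
contact_force: [-0.8, -0.6, 5.8]
gripper_width: -0.003
grasp_force: 3.2
```

carry_out(targets=[255,0,0,2,0,255,0,0,0,0,255,0,0,0,0])

```text
t: 59.5
eef_pos: [0.3967, 0.2922, 0.0623]
tool_rot: [0.0, 0.404, 0.915, 0.001]
contact_force: [0.7, 1.3, 3.4]
gripper_width: -0.001
grasp_force: 1.6
```

carry_out(targets=[255,0,0,2,0,255,0,0,0,0,255,0,0,0,0])

```text
t: 59.8
eef_pos: [0.3964, 0.2916, 0.0641]
tool_rot: [0.0, 0.404, 0.915, 0.0]
contact_force: [1.1, 0.9, 2.3]
gripper_width: 0.002
grasp_force: 1.2
```

carry_out(targets=[255,0,0,10,0,255,0,0,0,0,255,0,0,0,0])

```text
t: 60.1
eef_pos: [0.3958, 0.2913, 0.0741]
tool_rot: [-0.0, 0.404, 0.915, -0.0]
contact_force: [-0.3, -0.4, -0.2]
gripper_width: -0.003
grasp_force: 0.0
```

```bash
python3 - <<'E'
from h import *
t=cam('top');s=cam('scene')
cv2.imwrite('pics/c12.png',cv2.resize(s['frame'][85:185,290:430],(700,500),interpolation=cv2.INTER_CUBIC)[:,:,::-1])
print([proj(s,[.3968,.2922,z]) for z in (.06,.073)], bot.get_obs()['eef_pos'])
for b in blobs(s,*GREEN,40,(310,120,360,170)): print(b[:2])
E
```

```text
[array([336.30169304, 148.65703372]), array([336.66342643, 144.7855791 ])] [0.39571841 0.29128755 0.07391344]
(array([336.47777778, 149.87777778]), np.int32(90))
```

View pics/c12.png

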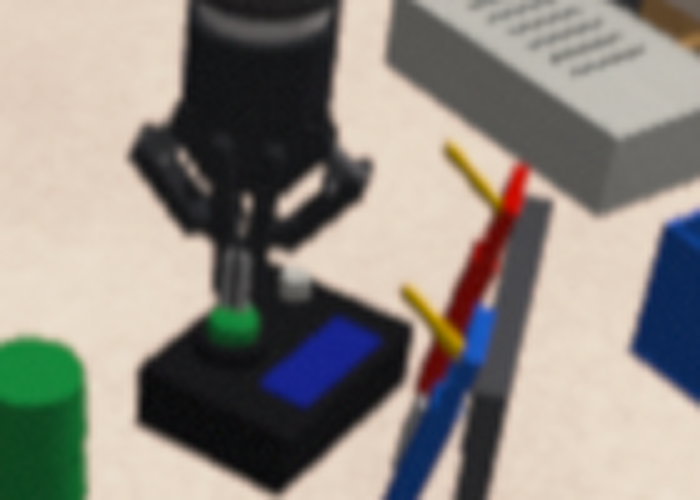

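carry_out(targets=[255,0,0,30,0,255,0,0,40,0,255,0,0,40,0,255,-10,0,0,0,255,0,0,0,0,255,0,0,0,0,255,0,0,0,0,255,0,0,0,0])

```text
t: 61.0
eef_pos: [0.386, 0.291, 0.1832]
tool_rot: [0.0, 0.404, 0.915, -0.001]
contact_force: [0.1, -0.8, 0.1]
gripper_width: 0.005
grasp_force: 0.0
```

```bash
python3 - <<'E'
from h import *
tower(.158,0)
print(bot.hand_in())
E
```

```text
tower top 497 [0.5221 0.0895]
tower scene 967 [0.5532 0.0716]
the job is handed in; nothing more can be done
None
```

The job is handed in at 61 s: both tools hang on the pegs, the five cups present stand in one tower on the mat with the two wide orange ones below the three green ones, and the green button was pressed to its stop with the fingertips (peaking at about 54 N).

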